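Rack the sanding boards by height

ROBOT

A 7-joint arm with a two-finger parallel gripper is mounted at the origin on the work surface. World frame = base frame: x ahead of the robot, y to its left, z up, the work surface at z = 0. Lengths are in m, angles in rad, forces in N, time in s.
With the tool pointing down it reaches from about 0.4 to 0.85 m from the base axis. Payload 10.4 kg.
Tool frame: the origin (TCP) lies on the centre line of the jaws, within the pads' length; the fingertips stand 11 mm ahead of it and the grasp point (between the pads) lies 8 mm behind it (tip_reach is the distance from the TCP to the fingertips, in m); z points along the fingers, y is the line along which they close (so a half turn about z gives the same grasp; the last joint's range is limited). The gripper opens to 85 mm and grips with 20 to 120 N. Pads are 22 mm wide; open, the fingers measure 114 mm over their backs; the gripper's body (76 mm by 85 mm) begins 54 mm behind the grasp point. The pads swing forward as they close: fully open they stand 13 mm farther back than shut.
Start: joints at [-1.246, 0.332, -0.065, 1.46, 0.022, 1.35, -0.088], TCP at [0.213, 0.588, 0.242] pointing down, gripper open.
Joint ranges: [-2.6, 2.6], [-0.5, 2.12], [-1.47, 1.34], [0.16, 2.42], [-1.27, 4.41], [0.06, 2.06], [-2.6, 2.6]. Speed limits (rad/s): [2.22, 2.22, 2.79, 2.79, 3.14, 3.14, 3.14].

INTERFACE

Orientations are given as a unit quaternion [x, y, z, w].
In Python, from workcell import get_obs, camera, hand_in, tip_reach gives the robot as it stands. The module is installed in compiled form; this text tells all that it offers.
- The arm moves only by the tool move_arm, never from a script. Its argument "plan" is a list of rows, each an object with "delta_pos": the shift along the tool's x, y, z in a scale on which 1.0 is 0.8 m, a list of three; "turn": the turn, a rotation vector about the tool's x, y, z in parts of the range, where 1.0 means pi/2 rad, a list of three; "fingers": the closure, from 0 (fully open) to 1 (shut). A call has 1 to 12 rows; each row is the pose to reach, as a shift and turn from the pose commanded when the call began, along the tool's axes at that moment; what a row does not reach only later rows make up. A row lasts 1/8 s, in which the tool goes at most 62.5 mm and 10.7 degrees, less where a joint would pass 70% of its speed; a pose out of reach is approached as far as the arm can. No shift or turn number may pass 1 either way. A call with a gripper value outside its range is refused whole. The fingers move at their own pace and stop on an object; "force" is the grip in N (left out, the last holds). Time passes only in rows, so rows that repeat a pose let the fingers close. It gives the time, the measured TCP pose, the force, the opening and the grip force at its end, in the units of the state.
- get_obs(): the state, without advancing time (a new reading comes with each control period).
- camera(name): name is "scene" or "top" or "wrist"; returns a dict with "color" (480x640x3 uint8, red, green, blue), "range_z" (480x640 float32, m along the optical axis (not along the pixel's ray), 0 where there is no reading), "fx", "fy", "cx", "cy" (pixels), "k1" (the pictures are not rectified: a ray, as slopes to the right and down, at radius r is drawn at 1 + k1 r^2 times it, then the intrinsics apply), "R" (3x3) and "t" (3): a world point X has camera coordinates R X + t; the wrist camera has in their place "tool_from_camera" (4x4, takes a point from camera to tool coordinates, whose origin is the TCP and whose axes are the flange's). Camera axes: x right, y down, z forward; pixel columns grow to the right and rows downward; lengths in m; the calibration is good to about 2 mm. A picture is of the moment at which its call begins: read the wrist's pose just before it.
- hand_in(): hands the job in; it is judged then, once.
The state is a dict: "clock": time; "joint_pos": joint angles; "joint_velocities": joint speeds; "tau": joint torques, N m; "position": TCP position; "ee_rot": TCP orientation; "ft_force": force on the tool from outside, world axes, zero at the start; "torque": the same for the moment, N m; "grip_width": opening from 0.0 (shut) to 1.0 (fully open); "grasp_force": force on a finger pad.
Only numpy, scipy, OpenCV 4.12 (cv2) and the standard library are available. Lean on these libraries where they do the work, as an engineer would, in place of code of your own. Each camera call takes 0.05 s, during which the arm holds its last target. There are 200 camera calls.

TASK

Put the four sanding boards away in the slotted rack in order of height: the shortest in the slot next to the red dot, rising slot by slot to the tallest next to the white dot. Each board stands upright on the floor of its slot, square in it and centred along it. Leave the miniature stool and bucket where they are.

Things in the scene. Friction and masses are not known exactly. Their poses are not given: they have to be found in the camera images.
- green_board: green sanding board, the shortest of four: a flat pale-wood board standing on its long edge, both faces and a strip on its top green; 58 mm high, 46 mm long, 24 mm thick, about 38 g. Origin at the centre of its underside; x across its 24 mm thickness, y along its length, z up. It stands upright by itself.
- charcoal_board: charcoal sanding board, the second shortest of four: a flat pale-wood board standing on its long edge, both faces and a strip on its top charcoal; 72 mm high, 54 mm long, 24 mm thick, about 56 g. Origin at the centre of its underside; x across its 24 mm thickness, y along its length, z up. It stands upright by itself.
- yellow_board: yellow sanding board, the second tallest of four: a flat pale-wood board standing on its long edge, both faces and a strip on its top yellow; 86 mm high, 62 mm long, 24 mm thick, about 77 g. Origin at the centre of its underside; x across its 24 mm thickness, y along its length, z up. It stands upright by itself.
- blue_board: blue sanding board, the tallest of four: a flat pale-wood board standing on its long edge, both faces and a strip on its top blue; 100 mm high, 70 mm long, 24 mm thick, about 101 g. Origin at the centre of its underside; x across its 24 mm thickness, y along its length, z up. It stands upright by itself.
- rack: fixed wooden rack, 294 x 84 mm, dark base, pale dividers. Origin: centre of underside; x along the row, y along each slot, z up. Four slots open at both ends, 38 mm wide in x, 84 mm long, centred at x = -90, -30, 30, 90 mm. Slot floors 12 mm above the bench; dividers rise 22 mm more, 22 mm thick (end ones 38). A board stands with its x along the rack's x, either way round.
- red_dot: fixed red painted disc, 30 mm across and 5 mm thick, on top of one end divider of the rack, 128 mm from the rack's centre along its x; the white one is on the other end, and which end is which changes. Origin at the centre of its underside, 34 mm above the bench.
- white_dot: fixed white painted disc, 30 mm across and 5 mm thick, on top of one end divider of the rack, 128 mm from the rack's centre along its x; the red one is on the other end, and which end is which changes. Origin at the centre of its underside, 34 mm above the bench.
- mini_stool: loose miniature wooden stool among the boards, 46 x 60 mm seat, 48 mm high, 60 g; to be left where it is. Origin on the bench under its centre, z up.
- mini_bucket: loose miniature wooden bucket with copper hoops among the boards, 52 mm across the rim, 42 mm high, 50 g; to be left where it is. Origin at the centre of its underside, z up.
There are look-alikes about, which are no part of the job. What is shaped like the blue_board but turquoise is not meant.

How it is judged:
At the end, for the whole second after the job is handed in: From the red-dot end the slots hold green, charcoal, yellow, blue: each within 11 mm of its slot's centre line, 15 mm of the middle of its length, 5 mm of the slot floor, upright within 0.12 rad, turned under 0.25 rad from the slot, released, at rest. Stool and bucket not moved over 25 mm (((x of red_dot in the frame of rack below 0 m and x of green_board in the frame of rack between -0.101 and -0.079 m and x of charcoal_board in the frame of rack between -0.041 and -0.019 m and x of yellow_board in the frame of rack between 0.019 and 0.041 m and x of blue_board in the frame of rack between 0.079 and 0.101 m) or (x of red_dot in the frame of rack above 0 m and x of green_board in the frame of rack between 0.079 and 0.101 m and x of charcoal_board in the frame of rack between 0.019 and 0.041 m and x of yellow_board in the frame of rack between -0.041 and -0.019 m and x of blue_board in the frame of rack between -0.101 and -0.079 m)) and y of green_board in the frame of rack between -0.015 and 0.015 m and z of green_board in the frame of rack between 0.007 and 0.017 m and angle between each of green_board, charcoal_board, yellow_board, blue_board's own z axis and vertical below 0.12 rad and angle between the x axis of each of green_board, charcoal_board, yellow_board, blue_board and the x axis of rack, either way round below 0.25 rad and linear speed of each of green_board, charcoal_board, yellow_board, blue_board below 0.02 m/s and angular speed of each of green_board, charcoal_board, yellow_board, blue_board below 0.4 rad/s and y of charcoal_board in the frame of rack between -0.015 and 0.015 m and z of charcoal_board in the frame of rack between 0.007 and 0.017 m and y of yellow_board in the frame of rack between -0.015 and 0.015 m and z of yellow_board in the frame of rack between 0.007 and 0.017 m and y of blue_board in the frame of rack between -0.015 and 0.015 m and z of blue_board in the frame of rack between 0.007 and 0.017 m); the robot touches nothing.
It fails at once if the miniature stool is shifted by more than 25 mm or knocked over (distance of mini_stool from where it was at the start of the episode above 0.025 m or angle between mini_stool's own z axis and vertical above 0.5 rad).
It fails at once if the miniature bucket is shifted by more than 25 mm or knocked over (distance of mini_bucket from where it was at the start of the episode above 0.025 m or angle between mini_bucket's own z axis and vertical above 0.5 rad).
It also fails if it takes over 99 s, if anything falls off the work surface, if the arm or the gripper's body presses on something with over 40 N, if the wrist force passes 120 N, or if a joint passes its speed limit or range.

## Working session

There is one attempt and no reset: what is moved stays moved. The work goes in short steps, Python scripts to look and compute and a tool call to move; the robot and the scene stay as the last step left them, time stands still between calls to the robot, and variables do not carry over. Pictures are saved under pics/ and viewed, at most 14 in all, crops included, and the job is handed in when it is done.

Besides the shell and the picture viewer there is one more tool, called after ">>>" as name(argument=value, ...), one argument or row to a line, values as JSON. move_arm: Moves the arm, as the interface text tells. Its arguments: {"type":"object","properties":{"plan":{"type":"array","items":{"type":"object","properties":{"delta_pos":{"type":"array","items":{"type":"number"}},"turn":{"type":"array","items":{"type":"number"}},"fingers":{"type":"number"}}}},"force":{"type":"number"}},"required":["plan"]}

```bash
mkdir -p pics; cat > h.py <<'E'
import numpy as np, cv2
from workcell import get_obs, camera, hand_in, tip_reach
from scipy.spatial.transform import Rotation as Rn
def cloud(name):
    o=get_obs(); c=camera(name); Z=c["range_z"]; v,u=np.mgrid[:480,:640]
    xd=(u-c["cx"])/c["fx"]; yd=(v-c["cy"])/c["fy"]; x,y=xd.copy(),yd.copy()
    for _ in range(8):
        s=1+c["k1"]*(x*x+y*y); x,y=xd/s,yd/s
    P=np.stack([x*Z,y*Z,Z],-1)
    if name=="wrist":
        T=np.array(c["tool_from_camera"]); P=P@T[:3,:3].T+T[:3,3]
        P=P@Rn.from_quat(o["ee_rot"]).as_matrix().T+np.array(o["position"])
    else:
        P=(P-np.array(c["t"]))@np.array(c["R"])
    P[Z<=0]=np.nan
    return c["color"],P
def save(img,f): cv2.imwrite("pics/"+f,img[:,:,::-1])
E
python3 - <<'E'
from h import *
o=get_obs(); print(o, tip_reach)
for n in("top","scene"):
    i,P=cloud(n); save(i,n+"0.png"); np.savez(n+"0.npz",i=i,P=P)
    print(n,[P[r,c].round(3).tolist() for r,c in((100,100),(240,320),(400,500))])
E
```

```text
{'clock': 0.0, 'joint_pos': array([-1.24562218,  0.33288248, -0.06471443,  1.46094251,  0.0216124 ,
        1.34990104, -0.08847753]), 'joint_velocities': array([-0.00065919,  0.00114963,  0.00011336,  0.00049869, -0.00050925,
        0.00017212, -0.00084472]), 'tau': array([-1.48121940e-04, -6.25425768e+01,  4.92014852e-02, -3.91615891e+01,
        1.62466429e-02,  9.62122431e-03,  1.85926018e-05]), 'position': array([0.21288087, 0.58724375, 0.24150877]), 'ee_rot': array([ 1.72982585e-01,  9.84924621e-01, -7.13262707e-04, -8.76978206e-05]), 'ft_force': array([-0.79443485,  0.08529607, -0.44334163]), 'torque': array([0.00260942, 0.05530266, 0.01790301]), 'grasp_force': 0.0, 'grip_width': 1.0009020242707052} 0.011
top [[0.803, 0.409, -0.001], [0.525, -0.027, 0.003], [0.215, -0.374, 0.002]]
scene [[0.393, -0.784, 0.056], [0.502, -0.057, 0.001], [0.642, 0.306, 0.001]]
```

View pics/top0.png

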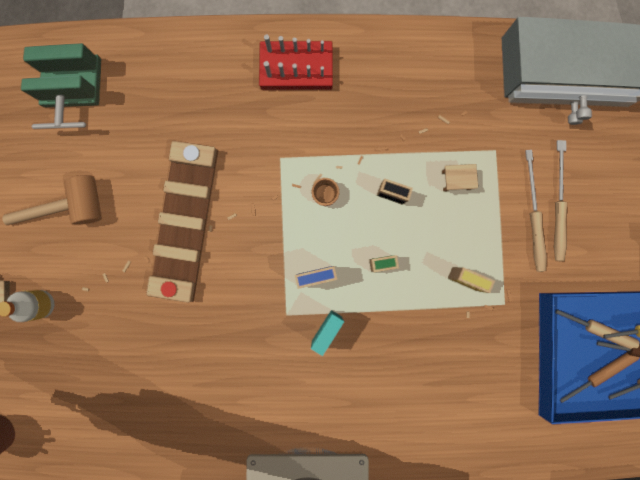

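View pics/scene0.png

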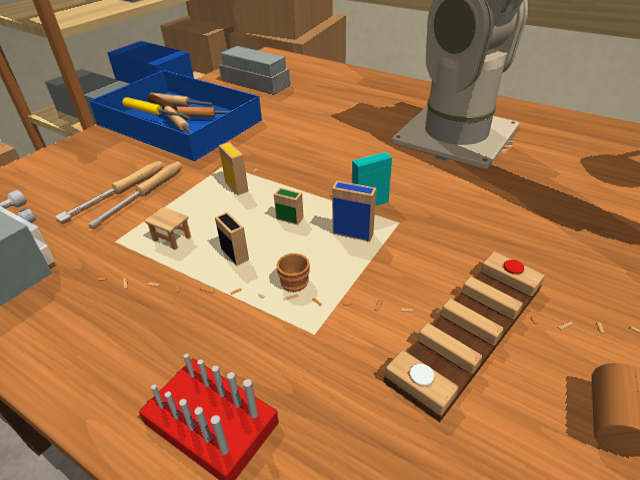

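The top view shows the boards: blue (316,277), green (384,264), charcoal (395,190) and yellow (472,280). The stool is at (461,177), the bucket at (325,192), the rack at (183,222), the red dot at (168,289) and the white dot at (191,153).

Things that could be mistaken for a board:
- **Blue:** turquoise block (327,333), blue tray (590,355).
- **Green:** vise (62,75).
- **Yellow:** tool handles (540,240).

By the description I take the four boards on the mat.

```bash
cat > m.py <<'E'
from h import *
def top_rect(P,box,h,tol=.006):
    r0,r1,c0,c1=box; Q=P[r0:r1,c0:c1].reshape(-1,3); Q=Q[np.abs(Q[:,2]-h)<tol]
    (c,s,a)=cv2.minAreaRect((Q[:,:2]*1000).astype(np.float32))
    b=cv2.boxPoints((c,s,a)); e=[b[1]-b[0],b[2]-b[1]]; l=max(e,key=np.linalg.norm)
    ang=np.degrees(np.arctan2(l[1],l[0]))%180
    return np.round(c,1),np.sort(np.round(s,1)),round(ang,1),len(Q),round(np.median(Q[:,2])*1000,1)
E
python3 - <<'E'
from m import *
d=np.load("top0.npz"); i,P=d["i"],d["P"]
B={"blue":((255,300,285,350),.1),"green":((250,280,362,408),.058),"char":((165,215,370,422),.072),"yellow":((255,302,440,505),.086),"stool":((155,200,435,490),.048),"bucket":((170,215,300,350),.042),"turq":((300,365,300,355),.1),"rack":((135,310,140,222),.034)}
for k,(b,h) in B.items(): print(k,*top_rect(P,b,h))
hsv=cv2.cvtColor(i,cv2.COLOR_RGB2HSV)
for n,b,m in(("red",(275,305,150,190),(hsv[...,1]>200)&((hsv[...,0]<6)|(hsv[...,0]>174))),("white",(140,168,178,205),(hsv[...,1]<40)&(hsv[...,2]>150))):
    mm=np.zeros(m.shape,bool); mm[b[0]:b[1],b[2]:b[3]]=1; mm&=m; Q=P[mm]; print(n,np.nanmedian(Q,0).round(4),mm.sum(),np.nanmin(Q,0).round(4),np.nanmax(Q,0).round(4))
j=cv2.resize(i[140:350,270:510],None,fx=3,fy=2.8,interpolation=cv2.INTER_CUBIC); save(j,"crop1.png")
E
```

```text
blue [456.5 -19.8] [24.1 70.1] 102.9 570 100.9
green [ 479.9 -144.2] [23.9 46.5] 98.9 344 59.0
char [ 612.9 -163.5] [24.6 52.4] 70.2 404 73.0
yellow [ 449.5 -303.1] [25.3 62.1] 68.0 472 87.0
stool [ 639.9 -288.5] [45.7 60.3] 92.4 773 48.6
bucket [612.3 -37.6] [49.6 49.8] 88.6 195 42.4
turq [357.5 -39.6] [24.8 69.3] 147.3 576 100.6
rack [560.2 232.3] [ 85.9 294.7] 171.4 3271 34.6
  return np.nanmean(a, axis, out=out, keepdims=keepdims)
Traceback (most recent call last):
ValueError: zero-size array to reduction operation fmin which has no identity
```

```bash
cat > go.py <<'E'
# usage: go.py x y z yaw_deg(of tool y) ... several targets chained from the present pose, deltas all from now
import sys; from h import *
o=get_obs(); R=Rn.from_quat(o["ee_rot"]); p=np.array(o["position"]); a=list(map(float,sys.argv[1:]))
y0=np.degrees(np.arctan2(*R.as_matrix()[[1,0],1]))
print("now",p.round(4),"yaw",round(y0,1),"t",round(o["clock"],2),"grip",round(o["grip_width"],3),np.round(o["joint_pos"],2))
for k in range(0,len(a),4):
    ya=a[k+3]; ya-=180*round((ya-y0)/180)
    y=np.radians(ya); Y=np.array([np.cos(y),np.sin(y),0]);Z=np.array([0,0,-1.]);T=Rn.from_matrix(np.stack([np.cross(Y,Z),Y,Z],1))
    print((R.inv().apply(np.array(a[k:k+3])-p)).round(4).tolist(),(R.inv()*T).as_rotvec().round(4).tolist())
E
python3 - <<'E'
from h import *
d=np.load("top0.npz"); i,P=d["i"],d["P"]
for r,c in((289,168),(153,191)): print(i[r,c],np.nanmedian(P[r-2:r+3,c-2:c+3].reshape(-1,3),0).round(4))
save(cv2.resize(i[140:350,270:510],None,fx=2.8,fy=2.8,interpolation=cv2.INTER_CUBIC),"crop1.png")
E
python3 go.py .4565 -.0198 .2 12.9
```

```text
[186  69  59] [0.4331 0.2522 0.0391]
[194 196 200] [0.6851 0.2119 0.0403]
now [0.2129 0.5873 0.2416] yaw 70.1 t 0.1 grip 0.996 [-1.25  0.33 -0.06  1.46  0.02  1.35 -0.09]
[-0.4359, -0.4877, 0.0422] [-0.0011, 0.0007, 0.9979]
```

View pics/crop1.png

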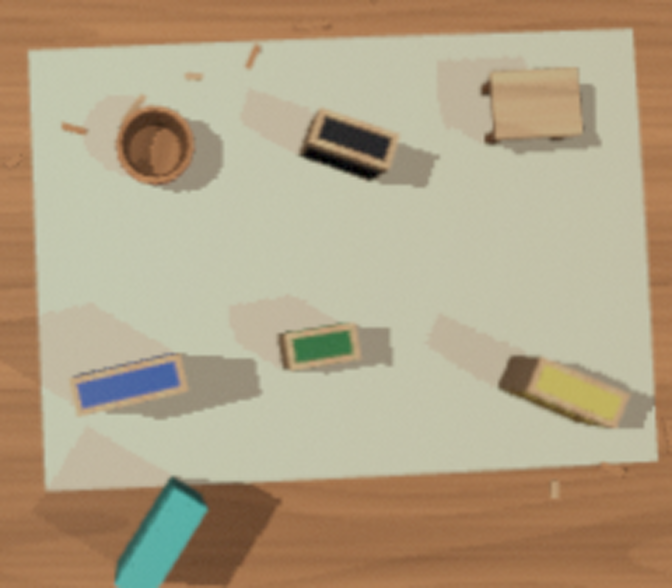

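The crop shows the four wood-rimmed boards: blue (130,385), green (320,347), charcoal (355,140) and yellow (578,392). The solid turquoise look-alike is at (160,535). The dots come out at ±128 mm along the rack axis, as they should. I'll start with blue.

Careful with the scale: shifts go in shares of 0.8 m and turns go in shares of pi/2 rad. That gives: -0.488 m is -0.61, -0.436 m is -0.545, 0.998 rad is 0.6353.

>>> move_arm(
  plan=[
    {"delta_pos": [-0.545,-0.61,0],"turn": [0,0,0.6353],"fingers": 0.4},
    {"delta_pos": [-0.545,-0.61,0],"turn": [0,0,0.6353],"fingers": 0.4},
    {"delta_pos": [-0.545,-0.61,0],"turn": [0,0,0.6353],"fingers": 0.4},
    {"delta_pos": [-0.545,-0.61,0],"turn": [0,0,0.6353],"fingers": 0.4},
    {"delta_pos": [-0.545,-0.61,0],"turn": [0,0,0.6353],"fingers": 0.4},
    {"delta_pos": [-0.545,-0.61,0],"turn": [0,0,0.6353],"fingers": 0.4},
    {"delta_pos": [-0.545,-0.61,0],"turn": [0,0,0.6353],"fingers": 0.4},
    {"delta_pos": [-0.545,-0.61,0],"turn": [0,0,0.6353],"fingers": 0.4},
    {"delta_pos": [-0.545,-0.61,0],"turn": [0,0,0.6353],"fingers": 0.4},
    {"delta_pos": [-0.545,-0.61,0],"turn": [0,0,0.6353],"fingers": 0.4},
    {"delta_pos": [-0.545,-0.61,0],"turn": [0,0,0.6353],"fingers": 0.4},
    {"delta_pos": [-0.545,-0.61,0],"turn": [0,0,0.6353],"fingers": 0.4},
  ],
  force=40,
)

```text
clock: 1.6
position: [0.4568, -0.022, 0.2421]
ee_rot: [0.625, 0.781, -0.0, 0.0]
ft_force: [0.9, 0.7, 0.2]
grip_width: 0.603
grasp_force: 0.0
```

```bash
python3 go.py .4565 -.0198 .074 12.9
```

```text
now [ 0.4568 -0.022   0.2421] yaw 12.6 t 1.6 grip 0.603 [-0.7  -0.09  0.62  1.91  0.05  1.3   0.13]
[0.0022, 0.0003, 0.1681] [-0.0003, 0.0003, -0.0044]
```

To row units: 0.168 m is 0.21, 0.15 m is 0.1875.

>>> move_arm(
  plan=[
    {"delta_pos": [0,0,0.075],"turn": [0,0,0],"fingers": 0.4},
    {"delta_pos": [0,0,0.15],"turn": [0,0,0],"fingers": 0.4},
    {"delta_pos": [0,0,0.1875],"turn": [0,0,0],"fingers": 0.4},
    {"delta_pos": [0,0,0.21],"turn": [0,0,0],"fingers": 0.4},
    {"delta_pos": [0,0,0.21],"turn": [0,0,0],"fingers": 0.4},
    {"delta_pos": [0,0,0.21],"turn": [0,0,0],"fingers": 0.4},
  ],
)

```text
clock: 2.35
position: [0.4569, -0.0191, 0.075]
ee_rot: [0.623, 0.782, 0.0, 0.0]
ft_force: [0.6, -1.0, -0.2]
grip_width: 0.599
grasp_force: 0.0
```

```bash
python3 go.py .4565 -.0198 .074 12.9
```

```text
now [ 0.4569 -0.0191  0.075 ] yaw 12.9 t 2.35 grip 0.599 [-0.67  0.15  0.65  2.1  -0.12  0.92  0.28]
[-0.0006, -0.0005, 0.001] [0.0007, -0.0003, 0.0006]
```

>>> move_arm(
  plan=[
    {"delta_pos": [0,0,0],"turn": [0,0,0],"fingers": 1},
    {"delta_pos": [0,0,0],"turn": [0,0,0],"fingers": 1},
    {"delta_pos": [0,0,0],"turn": [0,0,0],"fingers": 1},
    {"delta_pos": [0,0,0],"turn": [0,0,0],"fingers": 1},
    {"delta_pos": [0,0,0],"turn": [0,0,0],"fingers": 1},
    {"delta_pos": [0,0,0],"turn": [0,0,0],"fingers": 1},
    {"delta_pos": [0,0,-0.05],"turn": [0,0,0],"fingers": 1},
    {"delta_pos": [0,0,-0.1125],"turn": [0,0,0],"fingers": 1},
    {"delta_pos": [0,0,-0.1625],"turn": [0,0,0],"fingers": 1},
    {"delta_pos": [0,0,-0.1875],"turn": [0,0,0],"fingers": 1},
    {"delta_pos": [0,0,-0.1875],"turn": [0,0,0],"fingers": 1},
  ],
)

```text
clock: 3.72
position: [0.4572, -0.0197, 0.2254]
ee_rot: [0.623, 0.782, 0.001, 0.001]
ft_force: [-0.6, -0.7, -1.2]
grip_width: 0.275
grasp_force: 42.4
```

```bash
python3 go.py .6492 .2188 .2245 -8.6
```

```text
now [ 0.4572 -0.0197  0.2254] yaw 12.9 t 3.73 grip 0.275 [-0.72 -0.08  0.65  1.94  0.05  1.26  0.13]
[0.1897, 0.2403, 0.0017] [0.0026, -0.0012, 0.3751]
```

To row units: 0.24 m is 0.3, 0.13 m is 0.1625, 0.05 rad is 0.0318.

>>> move_arm(
  plan=[
    {"delta_pos": [0.03,0.0375,0],"turn": [0,0,0.0318],"fingers": 1},
    {"delta_pos": [0.075,0.0938,0],"turn": [0,0,0.0764],"fingers": 1},
    {"delta_pos": [0.1188,0.15,0],"turn": [0,0,0.121],"fingers": 1},
    {"delta_pos": [0.1625,0.2063,0],"turn": [0,0,0.1655],"fingers": 1},
    {"delta_pos": [0.2063,0.2625,0],"turn": [0,0,0.2037],"fingers": 1},
    {"delta_pos": [0.2275,0.2888,0],"turn": [0,0,0.2292],"fingers": 1},
    {"delta_pos": [0.2375,0.3,0],"turn": [0,0,0.2387],"fingers": 1},
    {"delta_pos": [0.2375,0.3,0],"turn": [0,0,0.2387],"fingers": 1},
    {"delta_pos": [0.2375,0.3,0],"turn": [0,0,0.2387],"fingers": 1},
    {"delta_pos": [0.2375,0.3,0],"turn": [0,0,0.2387],"fingers": 1},
  ],
)

```text
clock: 4.97
position: [0.648, 0.2179, 0.2248]
ee_rot: [0.758, 0.652, 0.0, -0.0]
ft_force: [-0.6, -0.7, -1.3]
grip_width: 0.277
grasp_force: 42.4
```

```bash
python3 go.py .6492 .2188 .088 -8.6; python3 - <<'E'
from h import *
i,P=cloud("top"); save(i[100:320,120:320].repeat(2,0).repeat(2,1),"t2.png"); np.savez("t2.npz",i=i,P=P)
i,P=cloud("wrist"); save(i,"w2.png")
E
```

```text
now [0.648  0.2179 0.2248] yaw -8.7 t 4.97 grip 0.277 [-0.79  0.52  0.59  1.34 -0.28  1.37 -0.36]
[0.001, 0.001, 0.1368] [0.0003, -0.0006, -0.0009]
```

View pics/w2.png

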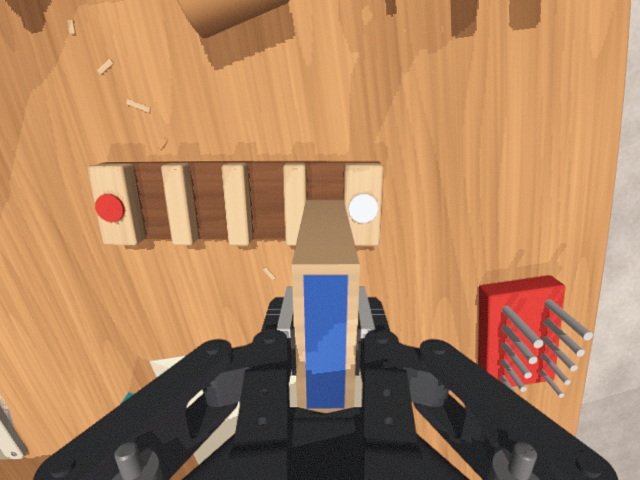

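The wrist view shows the blue board held at (325,330), parallel to the dividers and lined up with the white-dot slot at (325,190). Lowering it now.

To row units: 0.1365 m is 0.1706, 0.001 m is 0.0013.

>>> move_arm(
  plan=[
    {"delta_pos": [0.0013,0.0013,0.05],"turn": [0,0,0],"fingers": 1},
    {"delta_pos": [0.0013,0.0013,0.1],"turn": [0,0,0],"fingers": 1},
    {"delta_pos": [0.0013,0.0013,0.1313],"turn": [0,0,0],"fingers": 1},
    {"delta_pos": [0.0013,0.0013,0.15],"turn": [0,0,0],"fingers": 1},
    {"delta_pos": [0.0013,0.0013,0.1625],"turn": [0,0,0],"fingers": 1},
    {"delta_pos": [0.0013,0.0013,0.17],"turn": [0,0,0],"fingers": 1},
    {"delta_pos": [0.0013,0.0013,0.1706],"turn": [0,0,0],"fingers": 1},
    {"delta_pos": [0.0013,0.0013,0.1706],"turn": [0,0,0],"fingers": 1},
  ],
)

```text
clock: 6.08
position: [0.6497, 0.2199, 0.0885]
ee_rot: [0.758, 0.652, 0.0, 0.0]
ft_force: [-0.0, -0.7, -1.1]
grip_width: 0.276
grasp_force: 42.5
```

```bash
python3 go.py .6492 .2188 .088 -8.6
```

```text
now [0.6497 0.2199 0.0885] yaw -8.6 t 6.08 grip 0.276 [-0.77  0.63  0.54  1.47 -0.34  1.13 -0.32]
[-0.0011, -0.0003, 0.0005] [0.0009, -0.0006, 0.0001]
```

To row units: -0.13 m is -0.1625, -0.08 m is -0.1.

>>> move_arm(
  plan=[
    {"delta_pos": [0,0,0.0013],"turn": [0,0,0],"fingers": 0.5},
    {"delta_pos": [0,0,0.0013],"turn": [0,0,0],"fingers": 0.5},
    {"delta_pos": [0,0,0.0013],"turn": [0,0,0],"fingers": 0.5},
    {"delta_pos": [0,0,0.0013],"turn": [0,0,0],"fingers": 0.5},
    {"delta_pos": [0,0,-0.0375],"turn": [0,0,0],"fingers": 0.5},
    {"delta_pos": [0,0,-0.1],"turn": [0,0,0],"fingers": 0.5},
    {"delta_pos": [0,0,-0.1625],"turn": [0,0,0],"fingers": 0.5},
    {"delta_pos": [0,0,-0.1625],"turn": [0,0,0],"fingers": 0.5},
  ],
)

```text
clock: 7.08
position: [0.6513, 0.22, 0.2227]
ee_rot: [0.758, 0.652, 0.004, 0.001]
ft_force: [0.1, 0.1, 0.5]
grip_width: 0.503
grasp_force: 0.0
```

```bash
python3 go.py .4495 -.3031 .2 -22; python3 - <<'E'
from m import *
i,P=cloud("top"); print(top_rect(P,(100,320,100,240),.112))
E
```

```text
now [0.6513 0.22   0.2227] yaw -8.6 t 7.08 grip 0.503 [-0.79  0.52  0.59  1.34 -0.29  1.36 -0.36]
[-0.5475, -0.1214, 0.0198] [0.006, -0.0047, 0.2338]
(array([652.3, 220.3]), array([24.6, 71.3]), np.float32(80.6), 541, np.float64(112.8))
```

To row units: -0.546 m is -0.6825, -0.12 m is -0.15, 0.234 rad is 0.149.

>>> move_arm(
  plan=[
    {"delta_pos": [-0.6825,-0.15,0.025],"turn": [0,0,0.149],"fingers": 0.4},
    {"delta_pos": [-0.6825,-0.15,0.025],"turn": [0,0,0.149],"fingers": 0.4},
    {"delta_pos": [-0.6825,-0.15,0.025],"turn": [0,0,0.149],"fingers": 0.4},
    {"delta_pos": [-0.6825,-0.15,0.025],"turn": [0,0,0.149],"fingers": 0.4},
    {"delta_pos": [-0.6825,-0.15,0.025],"turn": [0,0,0.149],"fingers": 0.4},
    {"delta_pos": [-0.6825,-0.15,0.025],"turn": [0,0,0.149],"fingers": 0.4},
    {"delta_pos": [-0.6825,-0.15,0.025],"turn": [0,0,0.149],"fingers": 0.4},
    {"delta_pos": [-0.6825,-0.15,0.025],"turn": [0,0,0.149],"fingers": 0.4},
    {"delta_pos": [-0.6825,-0.15,0.025],"turn": [0,0,0.149],"fingers": 0.4},
    {"delta_pos": [-0.6825,-0.15,0.025],"turn": [0,0,0.149],"fingers": 0.4},
    {"delta_pos": [-0.6825,-0.15,0.025],"turn": [0,0,0.149],"fingers": 0.4},
    {"delta_pos": [-0.6825,-0.15,0.025],"turn": [0,0,0.149],"fingers": 0.4},
  ],
)

```text
clock: 8.62
position: [0.4497, -0.3005, 0.1972]
ee_rot: [0.828, 0.56, -0.0, -0.0]
ft_force: [0.6, -0.0, -0.4]
grip_width: 0.598
grasp_force: 0.0
```

```bash
python3 go.py .4495 -.3031 .06 -22;  python3 - <<'E'
from m import *
i,P=cloud("top"); np.savez("t3.npz",i=i,P=P); print(top_rect(P,(100,320,100,240),.112), top_rect(P,(135,310,140,222),.034))
E
```

```text
now [ 0.4497 -0.3005  0.1972] yaw -21.9 t 8.62 grip 0.598 [-0.29  0.24  0.92  1.78 -0.2   1.22  0.3 ]
[-0.0026, 0.0009, 0.1372] [-0.0009, -0.0005, 0.0026]
(array([651.9, 220. ]), array([25.1, 71.3]), np.float32(80.7), 578, np.float64(112.9)) (array([560.1, 232.8]), array([ 86.1, 294.8]), np.float32(171.3), 3146, np.float64(34.4))
```

To row units: 0.137 m is 0.1713, 0.125 m is 0.1563.

>>> move_arm(
  plan=[
    {"delta_pos": [-0.0025,0,0.0625],"turn": [0,0,0],"fingers": 0.4},
    {"delta_pos": [-0.0025,0,0.125],"turn": [0,0,0],"fingers": 0.4},
    {"delta_pos": [-0.0025,0,0.1563],"turn": [0,0,0],"fingers": 0.4},
    {"delta_pos": [-0.0025,0,0.1713],"turn": [0,0,0],"fingers": 0.4},
    {"delta_pos": [-0.0025,0,0.1713],"turn": [0,0,0],"fingers": 0.4},
    {"delta_pos": [-0.0025,0,0.1713],"turn": [0,0,0],"fingers": 0.4},
  ],
)

```text
clock: 9.43
position: [0.4491, -0.3042, 0.0619]
ee_rot: [0.829, 0.559, 0.001, 0.001]
ft_force: [-0.1, 0.2, 0.1]
grip_width: 0.6
grasp_force: 0.0
```

```bash
python3 go.py .4495 -.3031 .06 -22
```

```text
now [ 0.4491 -0.3042  0.0619] yaw -22.0 t 9.43 grip 0.6 [-0.17  0.43  0.82  1.91 -0.38  0.96  0.44]
[0.0011, -0.0, 0.0019] [0.0018, -0.0002, 0.0003]
```

To row units: -0.15 m is -0.1875, 0.001 m is 0.0013.

>>> move_arm(
  plan=[
    {"delta_pos": [0.0013,0,0],"turn": [0,0,0],"fingers": 1},
    {"delta_pos": [0.0013,0,0],"turn": [0,0,0],"fingers": 1},
    {"delta_pos": [0.0013,0,0],"turn": [0,0,0],"fingers": 1},
    {"delta_pos": [0.0013,0,0],"turn": [0,0,0],"fingers": 1},
    {"delta_pos": [0.0013,0,0],"turn": [0,0,0],"fingers": 1},
    {"delta_pos": [0.0013,0,0],"turn": [0,0,0],"fingers": 1},
    {"delta_pos": [0.0013,0,-0.05],"turn": [0,0,0],"fingers": 1},
    {"delta_pos": [0.0013,0,-0.1125],"turn": [0,0,0],"fingers": 1},
    {"delta_pos": [0.0013,0,-0.1625],"turn": [0,0,0],"fingers": 1},
    {"delta_pos": [0.0013,0,-0.1875],"turn": [0,0,0],"fingers": 1},
    {"delta_pos": [0.0013,0,-0.1875],"turn": [0,0,0],"fingers": 1},
  ],
)

```text
clock: 10.8
position: [0.4492, -0.3034, 0.2119]
ee_rot: [0.829, 0.559, 0.001, 0.001]
ft_force: [0.6, -0.4, -1.3]
grip_width: 0.276
grasp_force: 41.8
```

```bash
python3 go.py .5885 .2275 .211 -8.6
```

```text
now [ 0.4492 -0.3034  0.2119] yaw -22.0 t 10.8 grip 0.276 [-0.31  0.22  0.94  1.77 -0.19  1.25  0.3 ]
[0.5444, -0.0697, 0.0011] [0.0026, -0.0003, -0.2338]
```

To row units: 0.544 m is 0.68, 0.525 m is 0.6563, -0.234 rad is -0.149.

>>> move_arm(
  plan=[
    {"delta_pos": [0.0375,-0.005,0],"turn": [0,0,-0.0083],"fingers": 1},
    {"delta_pos": [0.1,-0.0125,0],"turn": [0,0,-0.0216],"fingers": 1},
    {"delta_pos": [0.1688,-0.0213,0],"turn": [0,0,-0.0369],"fingers": 1},
    {"delta_pos": [0.2438,-0.0313,0],"turn": [0,0,-0.0535],"fingers": 1},
    {"delta_pos": [0.3188,-0.0413,0],"turn": [0,0,-0.07],"fingers": 1},
    {"delta_pos": [0.3938,-0.05,0],"turn": [0,0,-0.0859],"fingers": 1},
    {"delta_pos": [0.4688,-0.06,0],"turn": [0,0,-0.1019],"fingers": 1},
    {"delta_pos": [0.5438,-0.07,0],"turn": [0,0,-0.119],"fingers": 1},
    {"delta_pos": [0.6063,-0.0775,0],"turn": [0,0,-0.1337],"fingers": 1},
    {"delta_pos": [0.6563,-0.0838,0],"turn": [0,0,-0.1432],"fingers": 1},
    {"delta_pos": [0.68,-0.0875,0],"turn": [0,0,-0.149],"fingers": 1},
    {"delta_pos": [0.68,-0.0875,0],"turn": [0,0,-0.149],"fingers": 1},
  ],
)

```text
clock: 12.3
position: [0.5872, 0.2277, 0.2096]
ee_rot: [0.758, 0.653, -0.001, 0.0]
ft_force: [0.6, 0.2, -0.4]
grip_width: 0.273
grasp_force: 41.8
```

```bash
python3 go.py .5885 .2275 .075 -8.6
```

```text
now [0.5872 0.2277 0.2096] yaw -8.5 t 12.3 grip 0.273 [-0.89  0.4   0.59  1.52 -0.23  1.29 -0.42]
[0.0002, 0.0015, 0.1346] [-0.0012, 0.0014, 0.0011]
```

>>> move_arm(
  plan=[
    {"delta_pos": [0,0,0.05],"turn": [0,0,0],"fingers": 1},
    {"delta_pos": [0,0,0.1],"turn": [0,0,0],"fingers": 1},
    {"delta_pos": [0,0,0.1313],"turn": [0,0,0],"fingers": 1},
    {"delta_pos": [0,0,0.15],"turn": [0,0,0],"fingers": 1},
    {"delta_pos": [0,0,0.1625],"turn": [0,0,0],"fingers": 1},
    {"delta_pos": [0,0,0.1688],"turn": [0,0,0],"fingers": 1},
    {"delta_pos": [0,0,0.17],"turn": [0,0,0],"fingers": 1},
    {"delta_pos": [0,0,0.17],"turn": [0,0,0],"fingers": 1},
  ],
)

```text
clock: 13.3
position: [0.5879, 0.2277, 0.0754]
ee_rot: [0.758, 0.652, 0.0, 0.0]
ft_force: [0.9, 1.2, -1.2]
grip_width: 0.278
grasp_force: 41.9
```

```bash
python3 go.py .5885 .2275 .075 -8.6
```

```text
now [0.5879 0.2277 0.0754] yaw -8.6 t 13.3 grip 0.278 [-0.85  0.53  0.54  1.65 -0.3   1.05 -0.37]
[-0.0001, 0.0007, 0.0004] [0.0007, -0.0006, 0.0002]
```

To row units: -0.13 m is -0.1625, -0.08 m is -0.1.

>>> move_arm(
  plan=[
    {"delta_pos": [0,0,0.0013],"turn": [0,0,0],"fingers": 0.5},
    {"delta_pos": [0,0,0.0013],"turn": [0,0,0],"fingers": 0.5},
    {"delta_pos": [0,0,0.0013],"turn": [0,0,0],"fingers": 0.5},
    {"delta_pos": [0,0,0.0013],"turn": [0,0,0],"fingers": 0.5},
    {"delta_pos": [0,0,-0.0375],"turn": [0,0,0],"fingers": 0.5},
    {"delta_pos": [0,0,-0.1],"turn": [0,0,0],"fingers": 0.5},
    {"delta_pos": [0,0,-0.1625],"turn": [0,0,0],"fingers": 0.5},
    {"delta_pos": [0,0,-0.1625],"turn": [0,0,0],"fingers": 0.5},
  ],
)

```text
clock: 14.3
position: [0.5896, 0.2279, 0.2093]
ee_rot: [0.758, 0.652, 0.004, 0.001]
ft_force: [-0.2, 0.7, -0.5]
grip_width: 0.503
grasp_force: 0.0
```

```bash
python3 go.py .6129 -.1635 .2 -19.8; python3 - <<'E'
from m import *
i,P=cloud("top"); print(top_rect(P,(100,320,100,240),.112),top_rect(P,(100,320,100,240),.098))
E
```

```text
now [0.5896 0.2279 0.2093] yaw -8.6 t 14.3 grip 0.503 [-0.89  0.4   0.59  1.52 -0.23  1.28 -0.42]
[-0.3835, 0.0816, 0.008] [0.0053, -0.005, 0.1952]
(array([652.2, 217.7]), array([25. , 66.6]), np.float32(80.8), 533, np.float64(113.0)) (array([620.6, 221.8]), array([63.6, 88.5]), np.float32(169.6), 550, np.float64(98.8))
```

To row units: -0.383 m is -0.4788, 0.083 m is 0.1038, 0.195 rad is 0.1241.

>>> move_arm(
  plan=[
    {"delta_pos": [-0.4788,0.1038,0.0075],"turn": [0,0,0.1241],"fingers": 0.4},
    {"delta_pos": [-0.4788,0.1038,0.0075],"turn": [0,0,0.1241],"fingers": 0.4},
    {"delta_pos": [-0.4788,0.1038,0.0075],"turn": [0,0,0.1241],"fingers": 0.4},
    {"delta_pos": [-0.4788,0.1038,0.0075],"turn": [0,0,0.1241],"fingers": 0.4},
    {"delta_pos": [-0.4788,0.1038,0.0075],"turn": [0,0,0.1241],"fingers": 0.4},
    {"delta_pos": [-0.4788,0.1038,0.0075],"turn": [0,0,0.1241],"fingers": 0.4},
    {"delta_pos": [-0.4788,0.1038,0.0075],"turn": [0,0,0.1241],"fingers": 0.4},
    {"delta_pos": [-0.4788,0.1038,0.0075],"turn": [0,0,0.1241],"fingers": 0.4},
    {"delta_pos": [-0.4788,0.1038,0.0075],"turn": [0,0,0.1241],"fingers": 0.4},
    {"delta_pos": [-0.4788,0.1038,0.0075],"turn": [0,0,0.1241],"fingers": 0.4},
  ],
)

```text
clock: 15.6
position: [0.6128, -0.1612, 0.1986]
ee_rot: [0.817, 0.576, 0.0, -0.0]
ft_force: [-0.7, -0.2, -0.5]
grip_width: 0.599
grasp_force: 0.0
```

```bash
python3 go.py .6129 -.1635 .049 -19.8;  python3 - <<'E'
from m import *
i,P=cloud("top"); print(top_rect(P,(100,320,100,240),.112),top_rect(P,(100,320,100,240),.098,.004))
E
```

```text
now [ 0.6128 -0.1612  0.1986] yaw -19.6 t 15.6 grip 0.599 [-0.37  0.45  0.75  1.53 -0.31  1.29  0.07]
[-0.0022, 0.0009, 0.1496] [-0.0005, -0.0008, 0.0037]
(array([651.8, 220. ]), array([25.1, 71.5]), np.float32(81.1), 579, np.float64(113.0)) (array([619.7, 224.4]), array([69.9, 85.5]), np.float32(172.0), 507, np.float64(98.7))
```

To row units: 0.15 m is 0.1875, 0.135 m is 0.1688.

>>> move_arm(
  plan=[
    {"delta_pos": [-0.0013,0.0013,0.0625],"turn": [0,0,0],"fingers": 0.4},
    {"delta_pos": [-0.0013,0.0013,0.125],"turn": [0,0,0],"fingers": 0.4},
    {"delta_pos": [-0.0013,0.0013,0.1688],"turn": [0,0,0],"fingers": 0.4},
    {"delta_pos": [-0.0013,0.0013,0.1875],"turn": [0,0,0],"fingers": 0.4},
    {"delta_pos": [-0.0013,0.0013,0.1875],"turn": [0,0,0],"fingers": 0.4},
    {"delta_pos": [-0.0013,0.0013,0.1875],"turn": [0,0,0],"fingers": 0.4},
  ],
)

```text
clock: 16.4
position: [0.6141, -0.165, 0.0505]
ee_rot: [0.818, 0.575, 0.001, 0.001]
ft_force: [-0.3, 0.5, 0.5]
grip_width: 0.599
grasp_force: 0.0
```

```bash
python3 go.py .6129 -.1635 .049 -19.8
```

```text
now [ 0.6141 -0.165   0.0505] yaw -19.8 t 16.4 grip 0.599 [-0.31  0.61  0.67  1.66 -0.42  1.03  0.15]
[0.001, -0.0016, 0.0015] [0.0024, -0.0006, 0.0008]
```

To row units: -0.15 m is -0.1875, -0.001 m is -0.0013.

>>> move_arm(
  plan=[
    {"delta_pos": [0.0013,-0.0013,0],"turn": [0,0,0],"fingers": 0.6},
    {"delta_pos": [0.0013,-0.0013,0],"turn": [0,0,0],"fingers": 1},
    {"delta_pos": [0.0013,-0.0013,0],"turn": [0,0,0],"fingers": 1},
    {"delta_pos": [0.0013,-0.0013,0],"turn": [0,0,0],"fingers": 1},
    {"delta_pos": [0.0013,-0.0013,0],"turn": [0,0,0],"fingers": 1},
    {"delta_pos": [0.0013,-0.0013,0],"turn": [0,0,0],"fingers": 1},
    {"delta_pos": [0.0013,-0.0013,-0.05],"turn": [0,0,0],"fingers": 1},
    {"delta_pos": [0.0013,-0.0013,-0.1125],"turn": [0,0,0],"fingers": 1},
    {"delta_pos": [0.0013,-0.0013,-0.1625],"turn": [0,0,0],"fingers": 1},
    {"delta_pos": [0.0013,-0.0013,-0.1875],"turn": [0,0,0],"fingers": 1},
    {"delta_pos": [0.0013,-0.0013,-0.1875],"turn": [0,0,0],"fingers": 1},
  ],
)

```text
clock: 17.77
position: [0.6128, -0.1636, 0.1993]
ee_rot: [0.818, 0.575, 0.001, 0.0]
ft_force: [0.1, 0.0, -1.3]
grip_width: 0.276
grasp_force: 41.1
```

```bash
python3 go.py .5295 .2368 .2 -8.6
```

```text
now [ 0.6128 -0.1636  0.1993] yaw -19.8 t 17.77 grip 0.276 [-0.37  0.45  0.75  1.53 -0.32  1.29  0.08]
[0.3487, -0.2137, -0.0008] [0.0014, -0.0005, -0.1948]
```

To row units: 0.349 m is 0.4363, 0.335 m is 0.4188, -0.15 rad is -0.0955.

>>> move_arm(
  plan=[
    {"delta_pos": [0.0313,-0.0188,0],"turn": [0,0,-0.0089],"fingers": 1},
    {"delta_pos": [0.0875,-0.0538,0],"turn": [0,0,-0.0255],"fingers": 1},
    {"delta_pos": [0.1438,-0.0875,0],"turn": [0,0,-0.0414],"fingers": 1},
    {"delta_pos": [0.2063,-0.125,0],"turn": [0,0,-0.0573],"fingers": 1},
    {"delta_pos": [0.2688,-0.165,0],"turn": [0,0,-0.0764],"fingers": 1},
    {"delta_pos": [0.3313,-0.2025,0],"turn": [0,0,-0.0955],"fingers": 1},
    {"delta_pos": [0.3875,-0.2375,0],"turn": [0,0,-0.1114],"fingers": 1},
    {"delta_pos": [0.4188,-0.2575,0],"turn": [0,0,-0.1197],"fingers": 1},
    {"delta_pos": [0.4363,-0.2675,0],"turn": [0,0,-0.1241],"fingers": 1},
    {"delta_pos": [0.4363,-0.2675,0],"turn": [0,0,-0.1241],"fingers": 1},
    {"delta_pos": [0.4363,-0.2675,0],"turn": [0,0,-0.1241],"fingers": 1},
  ],
)

```text
clock: 19.15
position: [0.5295, 0.2353, 0.1984]
ee_rot: [0.759, 0.651, -0.0, 0.0]
ft_force: [-0.4, 0.3, 0.2]
grip_width: 0.274
grasp_force: 41.1
```

```bash
python3 go.py .5295 .2368 .0635 -8.6
```

```text
now [0.5295 0.2353 0.1984] yaw -8.7 t 19.15 grip 0.274 [-0.98  0.28  0.58  1.67 -0.16  1.23 -0.52]
[0.0016, -0.0003, 0.1349] [-0.0001, 0.0009, -0.0025]
```

To row units: 0.136 m is 0.17, 0.001 m is 0.0013.

>>> move_arm(
  plan=[
    {"delta_pos": [0.0013,0,0.05],"turn": [0,0,0],"fingers": 1},
    {"delta_pos": [0.0013,0,0.1],"turn": [0,0,0],"fingers": 1},
    {"delta_pos": [0.0013,0,0.1313],"turn": [0,0,0],"fingers": 1},
    {"delta_pos": [0.0013,0,0.15],"turn": [0,0,0],"fingers": 1},
    {"delta_pos": [0.0013,0,0.1625],"turn": [0,0,0],"fingers": 1},
    {"delta_pos": [0.0013,0,0.1688],"turn": [0,0,0],"fingers": 1},
    {"delta_pos": [0.0013,0,0.17],"turn": [0,0,0],"fingers": 1},
    {"delta_pos": [0.0013,0,0.17],"turn": [0,0,0],"fingers": 1},
  ],
)

```text
clock: 20.15
position: [0.5295, 0.2385, 0.0634]
ee_rot: [0.758, 0.652, 0.001, -0.0]
ft_force: [-0.1, 0.6, -0.4]
grip_width: 0.278
grasp_force: 41.2
```

```bash
python3 go.py .5295 .2368 .0635 -8.6
```

```text
now [0.5295 0.2385 0.0634] yaw -8.6 t 20.15 grip 0.278 [-0.94  0.44  0.53  1.8  -0.26  0.98 -0.45]
[-0.0017, 0.0002, -0.0001] [0.0007, -0.0008, 0.0002]
```

To row units: -0.13 m is -0.1625, -0.001 m is -0.0013.

>>> move_arm(
  plan=[
    {"delta_pos": [-0.0013,0,0.0013],"turn": [0,0,0],"fingers": 1},
    {"delta_pos": [-0.0013,0,0.0013],"turn": [0,0,0],"fingers": 0.5},
    {"delta_pos": [-0.0013,0,0.0013],"turn": [0,0,0],"fingers": 0.5},
    {"delta_pos": [-0.0013,0,0.0013],"turn": [0,0,0],"fingers": 0.5},
    {"delta_pos": [-0.0013,0,0.0013],"turn": [0,0,0],"fingers": 0.5},
    {"delta_pos": [-0.0013,0,-0.0375],"turn": [0,0,0],"fingers": 0.5},
    {"delta_pos": [-0.0013,0,-0.1],"turn": [0,0,0],"fingers": 0.5},
    {"delta_pos": [-0.0013,0,-0.1625],"turn": [0,0,0],"fingers": 0.5},
    {"delta_pos": [-0.0013,0,-0.1625],"turn": [0,0,0],"fingers": 0.5},
  ],
)

```text
clock: 21.28
position: [0.531, 0.238, 0.1968]
ee_rot: [0.758, 0.652, 0.003, 0.0]
ft_force: [-1.1, 0.4, -0.7]
grip_width: 0.5
grasp_force: 0.0
```

```bash
python3 go.py .4799 -.1442 .19 8.9
```

```text
now [0.531  0.238  0.1968] yaw -8.6 t 21.27 grip 0.5 [-0.99  0.29  0.59  1.67 -0.17  1.22 -0.51]
[-0.3856, 0.0066, 0.005] [0.0057, -0.0041, -0.3055]
```

To row units: -0.385 m is -0.4813, 0.003 m is 0.0038, -0.305 rad is -0.1942.

>>> move_arm(
  plan=[
    {"delta_pos": [-0.4813,0.01,0.0038],"turn": [0,0,-0.1942],"fingers": 0.4},
    {"delta_pos": [-0.4813,0.01,0.0038],"turn": [0,0,-0.1942],"fingers": 0.4},
    {"delta_pos": [-0.4813,0.01,0.0038],"turn": [0,0,-0.1942],"fingers": 0.4},
    {"delta_pos": [-0.4813,0.01,0.0038],"turn": [0,0,-0.1942],"fingers": 0.4},
    {"delta_pos": [-0.4813,0.01,0.0038],"turn": [0,0,-0.1942],"fingers": 0.4},
    {"delta_pos": [-0.4813,0.01,0.0038],"turn": [0,0,-0.1942],"fingers": 0.4},
    {"delta_pos": [-0.4813,0.01,0.0038],"turn": [0,0,-0.1942],"fingers": 0.4},
    {"delta_pos": [-0.4813,0.01,0.0038],"turn": [0,0,-0.1942],"fingers": 0.4},
    {"delta_pos": [-0.4813,0.01,0.0038],"turn": [0,0,-0.1942],"fingers": 0.4},
    {"delta_pos": [-0.4813,0.01,0.0038],"turn": [0,0,-0.1942],"fingers": 0.4},
  ],
)

```text
clock: 22.52
position: [0.4798, -0.1431, 0.1896]
ee_rot: [0.649, 0.761, -0.0, -0.0]
ft_force: [-0.1, 0.4, 0.2]
grip_width: 0.597
grasp_force: 0.0
```

```bash
python3 go.py .4799 -.1442 .039 8.9
```

```text
now [ 0.4798 -0.1431  0.1896] yaw 9.0 t 22.52 grip 0.597 [-0.57  0.1   0.82  1.89 -0.08  1.18  0.44]
[-0.0011, 0.0, 0.1506] [-0.0002, -0.0002, 0.0021]
```

To row units: 0.151 m is 0.1888, 0.135 m is 0.1688.

>>> move_arm(
  plan=[
    {"delta_pos": [0,0,0.0625],"turn": [0,0,0],"fingers": 0.4},
    {"delta_pos": [0,0,0.125],"turn": [0,0,0],"fingers": 0.4},
    {"delta_pos": [0,0,0.1688],"turn": [0,0,0],"fingers": 0.4},
    {"delta_pos": [0,0,0.1888],"turn": [0,0,0],"fingers": 0.4},
    {"delta_pos": [0,0,0.1888],"turn": [0,0,0],"fingers": 0.4},
    {"delta_pos": [0,0,0.1888],"turn": [0,0,0],"fingers": 0.4},
  ],
)

```text
clock: 23.28
position: [0.4804, -0.1446, 0.0401]
ee_rot: [0.65, 0.76, 0.001, 0.001]
ft_force: [0.7, 0.3, 0.4]
grip_width: 0.601
grasp_force: 0.0
```

```bash
python3 go.py .4799 -.1442 .039 8.9
```

```text
now [ 0.4804 -0.1446  0.0401] yaw 8.9 t 23.27 grip 0.601 [-0.46  0.36  0.76  2.02 -0.32  0.88  0.63]
[0.0005, -0.0005, 0.0011] [0.002, 0.0002, -0.0001]
```

To row units: -0.15 m is -0.1875, -0.13 m is -0.1625.

>>> move_arm(
  plan=[
    {"delta_pos": [0,0,0],"turn": [0,0,0],"fingers": 0.6},
    {"delta_pos": [0,0,0],"turn": [0,0,0],"fingers": 1},
    {"delta_pos": [0,0,0],"turn": [0,0,0],"fingers": 1},
    {"delta_pos": [0,0,0],"turn": [0,0,0],"fingers": 1},
    {"delta_pos": [0,0,0],"turn": [0,0,0],"fingers": 1},
    {"delta_pos": [0,0,0],"turn": [0,0,0],"fingers": 1},
    {"delta_pos": [0,0,-0.05],"turn": [0,0,0],"fingers": 1},
    {"delta_pos": [0,0,-0.1125],"turn": [0,0,0],"fingers": 1},
    {"delta_pos": [0,0,-0.1625],"turn": [0,0,0],"fingers": 1},
    {"delta_pos": [0,0,-0.1875],"turn": [0,0,0],"fingers": 1},
    {"delta_pos": [0,0,-0.1875],"turn": [0,0,0],"fingers": 1},
  ],
)

```text
clock: 24.65
position: [0.4802, -0.1447, 0.1901]
ee_rot: [0.65, 0.76, 0.001, 0.001]
ft_force: [1.1, 0.4, -0.9]
grip_width: 0.273
grasp_force: 41.0
```

```bash
python3 go.py .4702 .2458 .19 -8.6
```

```text
now [ 0.4802 -0.1447  0.1901] yaw 8.9 t 24.65 grip 0.273 [-0.59  0.1   0.85  1.89 -0.08  1.18  0.44]
[0.3873, 0.0505, 0.0004] [0.0031, -0.0008, 0.3052]
```

To row units: 0.387 m is 0.4838, 0.37 m is 0.4625, 0.305 rad is 0.1942.

>>> move_arm(
  plan=[
    {"delta_pos": [0.0375,0.005,0],"turn": [0,0,0.0146],"fingers": 1},
    {"delta_pos": [0.0938,0.0125,0],"turn": [0,0,0.0382],"fingers": 1},
    {"delta_pos": [0.1563,0.02,0],"turn": [0,0,0.0637],"fingers": 1},
    {"delta_pos": [0.225,0.0288,0],"turn": [0,0,0.0891],"fingers": 1},
    {"delta_pos": [0.2938,0.0375,0],"turn": [0,0,0.1178],"fingers": 1},
    {"delta_pos": [0.3625,0.0475,0],"turn": [0,0,0.1464],"fingers": 1},
    {"delta_pos": [0.425,0.055,0],"turn": [0,0,0.1687],"fingers": 1},
    {"delta_pos": [0.4625,0.06,0],"turn": [0,0,0.1846],"fingers": 1},
    {"delta_pos": [0.4838,0.0625,0],"turn": [0,0,0.1942],"fingers": 1},
    {"delta_pos": [0.4838,0.0625,0],"turn": [0,0,0.1942],"fingers": 1},
    {"delta_pos": [0.4838,0.0625,0],"turn": [0,0,0.1942],"fingers": 1},
  ],
)

```text
clock: 26.02
position: [0.469, 0.2442, 0.1881]
ee_rot: [0.758, 0.652, -0.001, 0.0]
ft_force: [0.1, 0.2, 0.5]
grip_width: 0.276
grasp_force: 41.0
```

```bash
python3 go.py .4702 .2458 .053 -8.6
```

```text
now [0.469  0.2442 0.1881] yaw -8.6 t 26.02 grip 0.276 [-1.04  0.16  0.53  1.81 -0.09  1.19 -0.64]
[0.0019, 0.001, 0.1351] [-0.0007, 0.001, -0.0007]
```

To row units: 0.1365 m is 0.1706, 0.135 m is 0.1688.

>>> move_arm(
  plan=[
    {"delta_pos": [0,0,0.05],"turn": [0,0,0],"fingers": 1},
    {"delta_pos": [0,0,0.1],"turn": [0,0,0],"fingers": 1},
    {"delta_pos": [0,0,0.1313],"turn": [0,0,0],"fingers": 1},
    {"delta_pos": [0,0,0.15],"turn": [0,0,0],"fingers": 1},
    {"delta_pos": [0,0,0.1625],"turn": [0,0,0],"fingers": 1},
    {"delta_pos": [0,0,0.1688],"turn": [0,0,0],"fingers": 1},
    {"delta_pos": [0,0,0.1706],"turn": [0,0,0],"fingers": 1},
    {"delta_pos": [0,0,0.1706],"turn": [0,0,0],"fingers": 1},
  ],
)

```text
clock: 27.02
position: [0.4693, 0.2457, 0.0527]
ee_rot: [0.758, 0.652, 0.0, -0.0]
ft_force: [-0.4, 0.4, -0.3]
grip_width: 0.274
grasp_force: 41.0
```

```bash
python3 go.py .4702 .2458 .053 -8.6
```

```text
now [0.4693 0.2457 0.0527] yaw -8.6 t 27.02 grip 0.274 [-0.99  0.34  0.49  1.93 -0.2   0.91 -0.55]
[0.0002, 0.0009, -0.0003] [0.0004, -0.0007, 0.0002]
```

To row units: -0.24 m is -0.3, -0.13 m is -0.1625.

>>> move_arm(
  plan=[
    {"delta_pos": [0,0,0],"turn": [0,0,0],"fingers": 0.5},
    {"delta_pos": [0,0,0],"turn": [0,0,0],"fingers": 0.5},
    {"delta_pos": [0,0,0],"turn": [0,0,0],"fingers": 0.5},
    {"delta_pos": [0,0,0],"turn": [0,0,0],"fingers": 0.5},
    {"delta_pos": [0,0,-0.0375],"turn": [0,0,0],"fingers": 0.5},
    {"delta_pos": [0,0,-0.1],"turn": [0,0,0],"fingers": 0.5},
    {"delta_pos": [0,0,-0.1625],"turn": [0,0,0],"fingers": 0.5},
    {"delta_pos": [-0.075,0,-0.1875],"turn": [0,0,0],"fingers": 0.5},
    {"delta_pos": [-0.15,0,-0.1875],"turn": [0,0,0],"fingers": 0.5},
    {"delta_pos": [-0.225,0,-0.1875],"turn": [0,0,0],"fingers": 0.5},
    {"delta_pos": [-0.3,0,-0.1875],"turn": [0,0,0],"fingers": 0.5},
    {"delta_pos": [-0.3,0,-0.1875],"turn": [0,0,0],"fingers": 0.5},
  ],
)

```text
clock: 28.52
position: [0.4327, 0.0041, 0.2025]
ee_rot: [0.76, 0.65, 0.001, -0.001]
ft_force: [0.1, 0.4, 0.1]
grip_width: 0.499
grasp_force: 0.0
```

```bash
python3 - <<'E'
from m import *
i,P=cloud("top"); s,_=cloud("scene"); save(np.vstack([i[110:330,120:520],s[220:440,240:640]]),"end.png")
c=np.array([560.1,232.6]); a=np.radians(-8.6); u=np.array([np.cos(a),np.sin(a)])
v=np.array([-u[1],u[0]]); D=P[...,:2]*1000-c; X=D@u; Y=D@v
for n,x0,h in(("green",-90,.07),("char",-30,.084),("yellow",30,.098),("blue",90,.112)):
    m=(abs(X-x0)<26)&(abs(Y)<60)&(abs(P[...,2]-h)<.005); Q=np.stack([X[m],Y[m]],1).astype(np.float32)
    r=cv2.minAreaRect(Q); print(n,np.round(r[0],1),np.round(r[1],1),round(r[2],1),m.sum(),np.median(P[m][:,2]).round(4))
for n,b,h in(("stool",(155,200,435,490),.048),("bucket",(170,215,300,350),.042)): print(n,*top_rect(P,b,h))
E
```

```text
green [-91.    1.1] [47.4 24.2] 89.9 342 0.0705
char [-29.9  -1. ] [55.5 24.3] 90.0 421 0.0847
yellow [30.  -0.8] [62.8 24.5] 89.7 482 0.0989
blue [92.6  1.4] [70.5 25.1] 89.1 564 0.1129
stool [ 639.8 -288.6] [46.4 60.4] 92.2 777 48.7
bucket [612.2 -37.7] [49.5 49.7] 89.8 190 42.2
```

View pics/end.png

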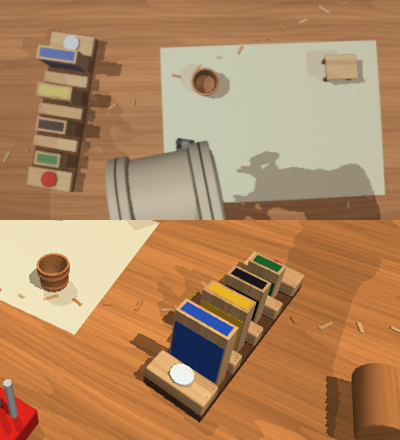

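The picture shows all four boards upright in the rack, from the red dot (48,180): green (47,160), charcoal (52,127), yellow (55,92) and blue (58,53). All are within 3 mm of centre, and the stool and bucket haven't moved.

```bash
python3 -c "from workcell import hand_in; print(hand_in())"
```

```text
the job is handed in; nothing more can be done
None
```

All four boards stand upright in the rack in height order from the red dot (green, charcoal, yellow, blue), each measured within 3 mm of its slot centre, with the stool and bucket unmoved; the job is handed in, but no verdict came back.

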